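Roll the sample jar to the code reader

ROBOT

A 6-joint arm with a two-finger parallel gripper is mounted at the origin on the work surface. World frame = base frame: x ahead of the robot, y to its left, z up, the work surface at z = 0. Lengths are in m, angles in rad, forces in N, time in s.
With the tool pointing down it reaches from about 0.225 to 0.875 m from the base axis. Payload 3.4 kg.
Tool frame: the origin (TCP) lies on the centre line of the jaws, within the pads' length; the fingertips stand 19 mm ahead of it and the grasp point (between the pads) is the TCP (nose_length is the distance from the TCP to the fingertips, in m); z points along the fingers, y is the direction in which the jaws open and shut (so a half turn about z gives the same grasp; the last joint's range is limited). The gripper opens to 85 mm and grips with 20 to 120 N. Pads are 22 mm wide; open, the fingers measure 114 mm over their backs; the gripper's body (76 mm by 85 mm) begins 54 mm behind the grasp point. The pads swing forward as they close: fully open they stand 13 mm farther back than shut.
Start: joints at [-1.374, 0.276, 1.505, -0, 1.361, -0.121], TCP at [0.18, -0.546, 0.25] pointing down, gripper open.
Joint ranges: [-2.89, 2.89], [-0.75, 2.08], [0.22, 2.7], [-1.18, 4.32], [0.11, 2.71], [-2.7, 2.7]. Speed limits (rad/s): [2.57, 2.57, 3.14, 3.14, 3.14, 3.14].

INTERFACE

Orientations are given as a unit quaternion [w, x, y, z].
In Python, from rig import * gives the robot as it stands.
- The arm moves only by the shell command python3 -m jog 'ROWS' [OPENING] [FORCE]. ROWS is JSON, one flat list of numbers, 6 for each row, row after row: the shift along the tool's x, y, z in mm, then the turn, a rotation vector about the tool's x, y, z in degrees. In form: [tx, ty, tz, wx, wy, wz, tx, ty, tz, wx, wy, wz, ...]. A call has 1 to 10 rows; each row is the pose to reach, as a shift and turn from the pose commanded when the call began, along the tool's axes at that moment; what a row does not reach only later rows make up. A row lasts 1/8 s, in which the tool goes at most 62.5 mm and 10.7 degrees, less where a joint would pass 70% of its speed; a pose out of reach is approached as far as the arm can. A call with a gripper value outside its range is refused whole. OPENING is the closure, from 0 (fully open) to 1 (shut), set as the call begins (- or left out, the last holds). The fingers move at their own pace and stop on an object; FORCE is the grip in N (left out, the last holds). Time passes only in rows, so rows that repeat a pose let the fingers close. It gives the time, the measured TCP pose, the force and the opening at its end, in the units of the state.
- get_state(): the state, without advancing time (a new reading comes with each control period).
- get_image(name): name is "scene" or "top" or "wrist"; returns a dict with "frame" (420x560x3 uint8, red, green, blue), "camera_matrix" (3x3 intrinsics, pixels), "k1" (the pictures are not rectified: a ray, as slopes to the right and down, at radius r is drawn at 1 + k1 r^2 times it, then the intrinsics apply), "rvec" (rotation vector, rad) and "tvec" (3), from world to camera coordinates, as OpenCV has them. Camera axes: x right, y down, z forward; pixel columns grow to the right and rows downward; lengths in m; the calibration is good to about 2 mm. A picture is of the moment at which its call begins. There is no depth.
- sign_off(): hands the job in, once; it reports no verdict.
The state is a dict: "clock": time; "qpos": joint angles; "qd": joint speeds; "effort": joint torques, N m; "position": TCP position; "ee_rot": TCP orientation; "contact_force": force on the tool from outside, world axes, zero at the start; "moment": the same for the moment, N m; "width": finger opening in m.
Only numpy, scipy, OpenCV 4.12 (cv2) and the standard library are available. Lean on these libraries where they do the work, as an engineer would, in place of code of your own. Each camera call takes 0.05 s, during which the arm holds its last target.

TASK

Roll the sample jar that lies on the bench over to the code reader, pushing on its top with the fingertips and never below its middle, so that it stops with its middle over the yellow stripe, lying along the stripe and facing the reader. Be gentle, let it roll rather than slide, do not pinch or lift it, and leave the reader, the vial, the pan and the weight alone. Finish with the hand clear and the jar at rest.

Things in the scene. Friction and masses are not known exactly. Their poses are not given: they have to be found in the camera images.
- jar: sealed amber jar lying on its side, free to roll, 110 mm long over its black lid, 64 mm diameter, 0.18 to 0.35 kg. Origin on its axis at mid-length, 32 mm above the bench. x runs along the cylinder to the lid; y, z turn as it rolls (z up at the start). It starts about parallel to the stripe, 120 to 180 mm off on either side. Rolled slowly it stops within a few mm when let go.
- reader: fixed code reader with its place mark. Origin on the bench at the middle of the yellow stripe, where the jar shall lie. x runs along the stripe to the reader, y across it, z up. Stripe 24 mm wide, 190 mm long, on a white field 110 mm wide, flush with the bench. The reader, a white box on a black foot, spans 107 to 183 mm along x, is 80 mm wide and 74 mm high.
- vial: upright clear jar with a blue cap, 48 mm in diameter, 95 mm high, to be left alone. Origin at the centre of its underside.
- pan: small open aluminium pan, 60 mm across, 19 mm high, to be left alone. Origin at the centre of its underside.
- weight: upright steel calibration weight with a knob on top, 36 mm in diameter, 50 mm high, to be left alone. Origin at the centre of its underside.

How it is judged:
On the way, in this order (a step that is already met when the one before it is completed fails the run):
1. the jar has turned by about a third of a turn or more on its way, so it rolls and is not slid (angle between jar's own z axis and vertical above 2 rad and height (world z) of jar below 0.04 m).
2. the jar lies over the stripe (y of jar in the frame of reader between -0.012 and 0.012 m and linear speed of jar below 0.02 m/s), for 0.2 s.
At the end, for the whole second after the job is handed in: the jar rests on the bench with its axis within 12 mm of the middle of the stripe (that is, over the stripe), within 30 mm of the mark along the stripe and within 0.2 rad of its direction, at rest; the vial, pan and weight stand within 15 mm of where they were (y of jar in the frame of reader between -0.012 and 0.012 m and x of jar in the frame of reader between -0.03 and 0.03 m and angle between the x axis of jar and the x axis of reader, either way round below 0.2 rad and height (world z) of jar between 0.028 and 0.036 m and linear speed of jar below 0.01 m/s and distance of each of vial, pan, weight from where it was at the start of the episode below 0.015 m); the robot touches nothing.
It fails at once if the jar is lifted (more than 10 mm) off the bench (height (world z) of jar above 0.042 m).
It fails at once if the jar is pushed or pinched low, below its middle (contact force between the fingers and jar above 0.5 N and height (world z) of the grasp point below 0.052 m).
It fails at once if the jar is pressed hard (over 60 N) (contact force between the fingers and jar above 60 N).
It fails at once if the robot or the jar knocks the reader (contact force between any of the fingers, the arm, jar and reader above 2 N).
It fails at once if a bystander is moved by more than 15 mm (distance of any of vial, pan, weight from where it was at the start of the episode above 0.015 m).
It also fails if it takes over 64 s, if anything falls off the work surface, if the arm or the gripper's body presses on something with over 40 N, if the wrist force passes 120 N, or if a joint passes its speed limit or range.

## Working session

There is one attempt and no reset: what is moved stays moved. The work goes in short steps, Python scripts to look and compute and a shell command to move; the robot and the scene stay as the last step left them, time stands still between calls to the robot, and variables do not carry over. Pictures are saved under pics/ and viewed, and the job is handed in when it is done.

```bash
ls; mkdir -p pics
python3 - <<'E'
from rig import *
import cv2
for n in("scene","top"):
    d=get_image(n); cv2.imwrite(f"pics/{n}0.png",d["frame"][:,:,::-1])
    print(n,d["camera_matrix"],d["k1"],d["rvec"],d["tvec"])
print(get_state())
E
```

```text
pics
scene [[464.09329438   0.         275.31197267]
 [  0.         464.09329438 213.35068101]
 [  0.           0.           1.        ]] 0.010676803145546471 [ 1.16627445  2.54297725 -0.76938677] [ 0.3455797  -0.31353579  1.3675524 ]
top [[396.56572116   0.         281.3682646 ]
 [  0.         396.56572116 207.40071342]
 [  0.           0.           1.        ]] -0.07797794724096455 [ 1.94465306 -2.28104146  0.24410853] [0.06360117 0.523118   0.74069782]
{'clock': 0.1, 'qpos': array([-1.37399806e+00,  2.76528500e-01,  1.50598819e+00,  2.58560549e-05,
        1.36072655e+00, -1.20989909e-01]), 'qd': array([-0.00169127, -0.0005512 , -0.00414577,  0.00073369,  0.00135097,
       -0.0002116 ]), 'effort': array([ 9.18980513e-04, -4.17701232e+01, -2.46404690e+01, -2.08915212e-04,
        5.78489140e-03, -4.61028549e-06]), 'position': array([ 0.17959045, -0.54577288,  0.24953537]), 'ee_rot': array([-8.25180044e-04,  9.87402963e-01,  1.58223596e-01, -1.86420796e-05]), 'contact_force': array([-0.18839216, -0.01630059,  0.25104083]), 'moment': array([-0.03812122, -0.00840721, -0.01071967]), 'width': 0.0856347319574645}
```

View pics/scene0.png

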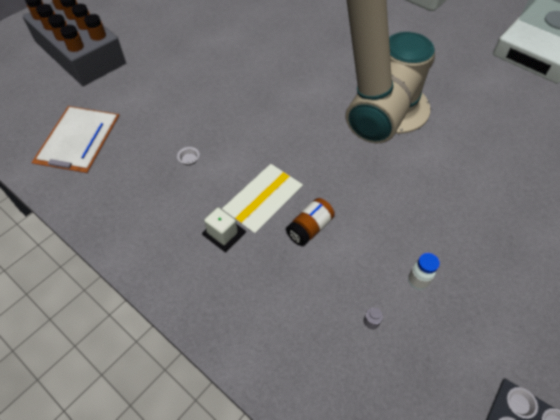

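View pics/top0.png

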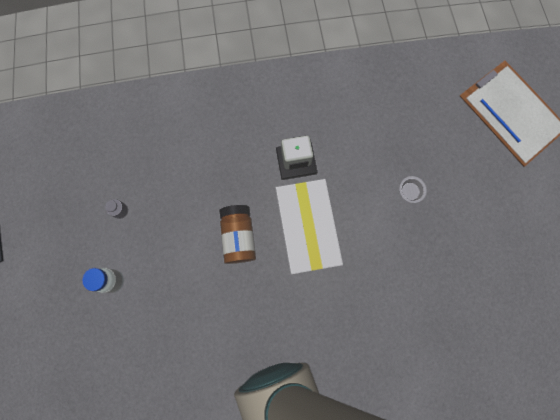

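Both views show the jar (top: 237,234) beside the stripe (309,226), with the reader at (297,155). The vial and weight are off to the left and the pan to the right.

```bash
cat > h.py <<'E'
from rig import *
import cv2, numpy as np
def ray(d,px):
    px=np.asarray(px,float).reshape(-1,2);K=d["camera_matrix"]
    p=cv2.undistortPoints(px.reshape(-1,1,2),K,np.array([d["k1"],0,0,0.])).reshape(-1,2)
    R=cv2.Rodrigues(np.asarray(d["rvec"]))[0];c=-R.T@np.asarray(d["tvec"])
    return c,np.c_[p,np.ones(len(p))]@R
def plane(d,px,z):
    c,v=ray(d,px); return c+v*((z-c[2])/v[:,2])[:,None]
def big(m):
    m=cv2.morphologyEx(m.astype(np.uint8)*255,cv2.MORPH_CLOSE,np.ones((3,3)))
    return max(cv2.findContours(m,cv2.RETR_EXTERNAL,cv2.CHAIN_APPROX_NONE)[0],key=cv2.contourArea)
def rect(P):
    (c,s,a)=cv2.minAreaRect((P[:,:2]*1000).astype(np.float32)); 
    b=cv2.boxPoints((c,s,a)); e1=b[1]-b[0];e2=b[2]-b[1]
    e=e1 if np.linalg.norm(e1)>np.linalg.norm(e2) else e2
    e=e/np.linalg.norm(e); 
    return np.array(c),s,e
def stripe(d):
    h=cv2.cvtColor(d["frame"],cv2.COLOR_RGB2HSV)
    m=(h[...,0]>20)&(h[...,0]<35)&(h[...,1]>150)&(h[...,2]>120)
    return rect(plane(d,big(m)[:,0],0.))
def brown(d,z=.032):
    f=d["frame"].astype(int)
    h=cv2.cvtColor(d["frame"],cv2.COLOR_RGB2HSV)
    m=(h[...,0]<14)&(h[...,1]>110)&(h[...,2]>50)
    ct=big(m); return ct,rect(plane(d,ct[:,0],z))
E
python3 - <<'E'
from h import *
for n in("scene","top"):
    d=get_image(n); print(n,ray(d,[[280,200]])[0]); print(stripe(d)); ct,r=brown(d); print(r,cv2.boundingRect(ct))
    f=d["frame"]
    if n=="top":
        c=f[190:280,205:345]; cv2.imwrite("pics/c1.png",cv2.resize(c,None,fx=5,fy=5,interpolation=0)[:,:,::-1])
    else:
        c=f[160:260,190:350]; cv2.imwrite("pics/c2.png",cv2.resize(c,None,fx=5,fy=5,interpolation=0)[:,:,::-1])
E
```

```text
scene [0.99588349 0.40426232 0.96577307]
(array([491.34567261, -75.59004211]), (189.98065185546875, 20.42425537109375), array([0.9998701 , 0.01611765], dtype=float32))
(array([  355.6907959 , -1016.21258545]), (295.8292236328125, 61.57007598876953), array([0.0939508 , 0.99557686], dtype=float32)) (53, 0, 52, 40)
top [0.36265013 0.00873929 0.83351024]Traceback (most recent call last):
  File "<stdin>", line 3, in <module>
  File "h.py", line 22, in stripe
    return rect(plane(d,big(m)[:,0],0.))
                        ~~~^^^
  File "h.py", line 12, in big
    return max(cv2.findContours(m,cv2.RETR_EXTERNAL,cv2.CHAIN_APPROX_NONE)[0],key=cv2.contourArea)
ValueError: max() iterable argument is empty
```

View pics/c2.png

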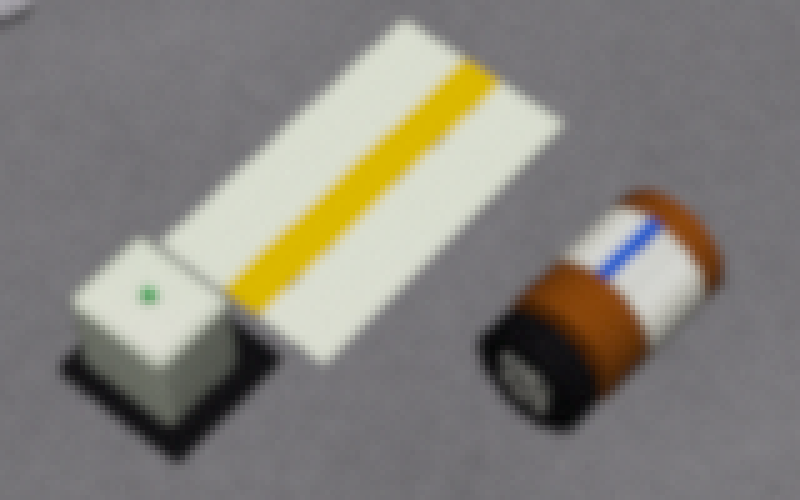

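```bash
sed -i 's/<35)&(h/<42)\&(h/' h.py
cat >> h.py <<'E'
def jarmask(d,roi):
    x0,y0,x1,y1=roi; f=d["frame"].astype(int); s=f.max(2)-f.min(2); v=f.max(2)
    m=(s>45)|(v<65)|(v>165); k=np.zeros_like(m); k[y0:y1,x0:x1]=m[y0:y1,x0:x1]
    return k
E
python3 - <<'E'
from h import *
d=get_image("top"); print(stripe(d))
f=d["frame"]; print(f[226,309],f[215,237],f[210,235],f[240,228],f[250,200])
m=jarmask(d,(205,190,270,275)); ct=big(m); c,s,e=rect(plane(d,ct[:,0],.032)); print(c,s,e,cv2.boundingRect(ct))
f=f.copy(); cv2.drawContours(f,[ct],-1,(0,255,0),1)
c=f[190:280,205:345]; cv2.imwrite("pics/c1.png",cv2.resize(c,None,fx=5,fy=5,interpolation=0)[:,:,::-1])
for nm,px,z in(("vial cap",(94,280),.095),("weight",(112,207),.05),("pan",(413,189),.019),("readertop",(297,148),.074)): print(nm,plane(d,px,z))
E
```

```text
(array([401.87442017, -81.84555054]), (0.0, 0.0), array([nan, nan], dtype=float32))
[188 182  82] [114  75  52] [57 54 58] [176 176 175] [114 113 117]
[494.43609619  81.71324921] (59.88878631591797, 115.55427551269531) [ 0.9919325  -0.12676708] (220, 205, 30, 57)
vial cap [[0.43656314 0.3490158  0.095     ]]
weight [[0.58328668 0.32225669 0.05      ]]
pan [[ 0.52949461 -0.30622717  0.019     ]]
readertop [[ 0.63922949 -0.07008792  0.074     ]]h.py:17: RuntimeWarning: invalid value encountered in divide
  e=e/np.linalg.norm(e);
```

View pics/c1.png

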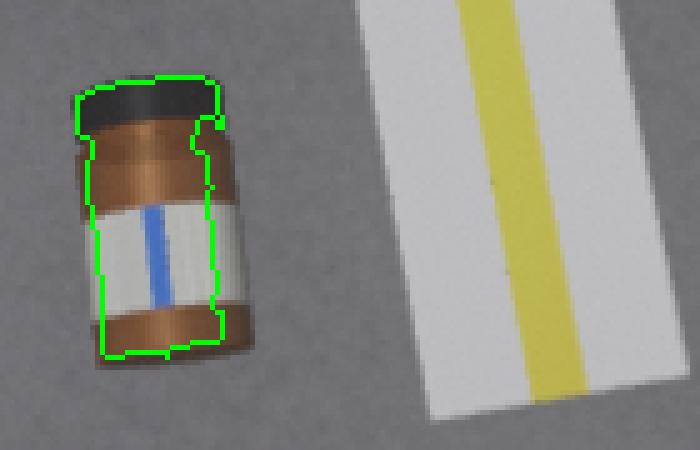

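```bash
cat >> h.py <<'E'
def stripe2(d):
    h=cv2.cvtColor(d["frame"],cv2.COLOR_RGB2HSV)
    m=(h[...,0]>20)&(h[...,0]<42)&(h[...,1]>70)&(h[...,2]>100)
    return rect(plane(d,big(m)[:,0],0.))
def jarmask(d,roi):
    x0,y0,x1,y1=roi; f=cv2.GaussianBlur(d["frame"],(3,3),0).astype(int); s=f.max(2)-f.min(2); v=f.max(2)
    m=(s>16)|(v<88)|(v>138); k=np.zeros_like(m); k[y0:y1,x0:x1]=m[y0:y1,x0:x1]
    return k
E
python3 - <<'E'
from h import *
d=get_image("top"); print(stripe2(d))
f=d["frame"]
m=jarmask(d,(205,190,270,275)); ct=big(m); c,s,e=rect(plane(d,ct[:,0],.032)); print(c,s,e,cv2.boundingRect(ct))
h=cv2.cvtColor(f,cv2.COLOR_RGB2HSV)
m=(h[...,0]>100)&(h[...,0]<125)&(h[...,1]>100);m[:,:205]=0;m[:,270:]=0
print("blue line",rect(plane(d,big(m)[:,0],.064)))
m=(f.min(2)>140);m[:,:270]=0; m[:180]=0;m[:,350:]=0;print("field",rect(plane(d,big(m)[:,0],0)))
f=f.copy(); cv2.drawContours(f,[ct],-1,(0,255,0),1)
c=f[190:280,205:345]; cv2.imwrite("pics/c1.png",cv2.resize(c,None,fx=5,fy=5,interpolation=0)[:,:,::-1])
d=get_image("scene");h=cv2.cvtColor(d["frame"],cv2.COLOR_RGB2HSV)
m=(h[...,0]>100)&(h[...,0]<125)&(h[...,1]>100);m[:,:280]=0;m[:,340:]=0;m[:190]=0
print("blue line",rect(plane(d,big(m)[:,0],.064)),cv2.boundingRect(big(m)))
E
```

```text
(array([491.40335083, -72.28694153]), (191.22247314453125, 23.94278335571289), array([0.99988806, 0.01496247], dtype=float32))
[493.15414429  77.88324738] (63.240203857421875, 119.41997528076172) [ 0.999678  -0.0253748] (219, 205, 37, 59)
blue line (array([473.46676636,  78.37872314]), (6.993077754974365, 37.8234748840332), array([ 0.99926   , -0.03846138], dtype=float32))
field (array([490.99765015, -38.54818344]), (191.22674560546875, 43.423316955566406), array([0.9998804 , 0.01546989], dtype=float32))
blue line (array([472.52746582,  75.15599823]), (5.288582801818848, 37.66511917114258), array([ 0.9999583 , -0.00914187], dtype=float32)) (310, 204, 12, 11)
```

View pics/c1.png

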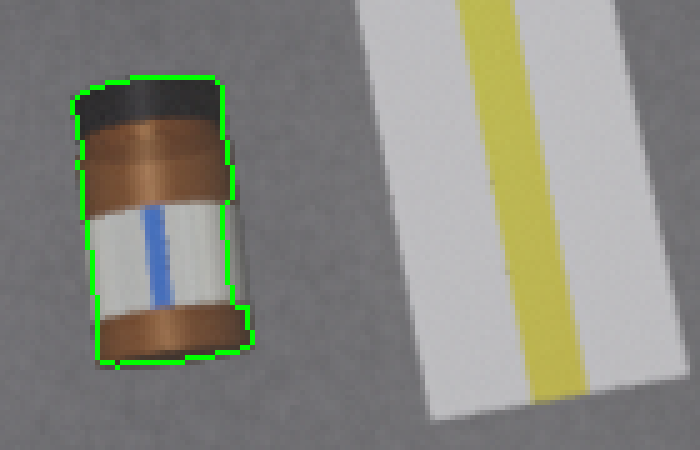

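```bash
cat >> h.py <<'E'
from scipy.spatial.transform import Rotation as Ro
def togo(p):
    s=get_state(); w,x,y,z=s["ee_rot"]; R=Ro.from_quat([x,y,z,w])
    g=R.inv()
    return np.round(g.apply(np.array(p)-s["position"])*1000,1), np.round(np.degrees((g*Ro.from_matrix(np.diag([1,-1,-1.]))).as_rotvec()),2)
E
python3 - <<'E'
from h import *
print(togo([.490,.087,.12]))
try: print(nose_length)
except Exception as e: print(e)
E
```

```text
(array([ 492.6, -504.4,  130.3]), array([-0.02, -0.  , 18.21]))
0.019
```

```bash
python3 -m jog '[30,-31,0,0,0,0,80,-82,0,0,0,2,140,-143,0,0,0,6,195,-200,0,0,0,10,250,-256,0,0,0,14,300,-307,0,0,0,18.2,350,-358,0,0,0,18.2,400,-410,0,0,0,18.2,450,-461,0,0,0,18.2,480,-490,0,0,0,18.2]' 1 20; python3 -m jog '[10,-10,0,0,0,0,10,-10,0,0,0,0,10,-10,0,0,0,0]'; python3 -c "
from h import *
print(togo([.490,.087,.12])); s=get_state(); print(s)"
```

```text
clock: 1.6
position: [0.4473, -0.0007, 0.2507]
ee_rot: [0.0, 1.0, 0.0, 0.001]
contact_force: [0.7, -0.7, -0.2]
width: -0.0
clock: 1.98
position: [0.4559, 0.0061, 0.2502]
ee_rot: [0.0, 1.0, -0.001, -0.0]
contact_force: [-0.5, -0.3, -0.3]
width: 0.0001
(array([ 34.1, -81.1, 130. ]), array([ 0.05,  0.06, -0.08]))
{'clock': 1.975, 'qpos': array([-1.38697550e-01,  9.56673265e-02,  1.73855346e+00, -1.06350157e-03,
        1.30821743e+00,  1.43374072e+00]), 'qd': array([-0.01354754, -0.00531225,  0.0023174 ,  0.00523196, -0.00235603,
        0.00369749]), 'effort': array([ 6.09024279e-01, -2.98414850e+01, -2.42248553e+01,  4.08350851e-02,
       -1.99177506e-02, -3.20766114e-03]), 'position': array([0.4559216 , 0.00607079, 0.25015493]), 'ee_rot': array([ 4.50486244e-04,  9.99999546e-01, -6.82729303e-04, -4.89338727e-04]), 'contact_force': array([-0.4903533 , -0.27438267, -0.26035476]), 'moment': array([-0.03111228, -0.03557188, -0.00528641]), 'width': 0.00011932774086120037}
```

```bash
python3 -m jog '[12,-27,40,0,0,0,24,-54,80,0,0,0,34,-81,120,0,0,0,34,-81,130,0,0,0,34,-81,130,0,0,0,34,-81,130,0,0,0]'; python3 -c "
from h import *
d=get_image('wrist');cv2.imwrite('pics/w1.png',d['frame'][:,:,::-1])
d=get_image('top');cv2.imwrite('pics/t1.png',d['frame'][:,:,::-1])
print(togo([.490,.087,.12]),get_state()['contact_force'])"
```

```text
clock: 2.72
position: [0.4914, 0.0871, 0.1217]
ee_rot: [0.0, 1.0, -0.001, 0.001]
contact_force: [0.1, 0.8, 0.1]
width: 0.0002
(array([-1.4,  0.5,  1.7]), array([ 0.01, -0.17, -0.07])) [-0.71869996 -0.04014796  0.14648734]
```

View pics/w1.png

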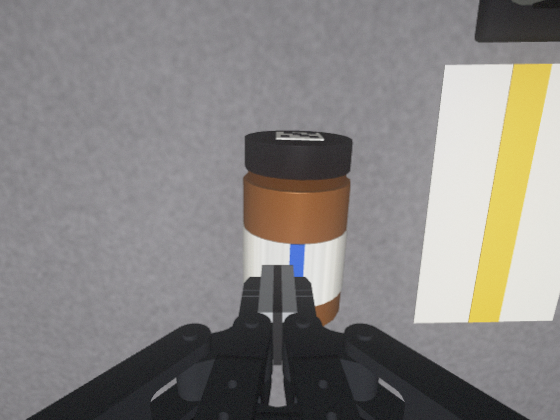

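View pics/t1.png

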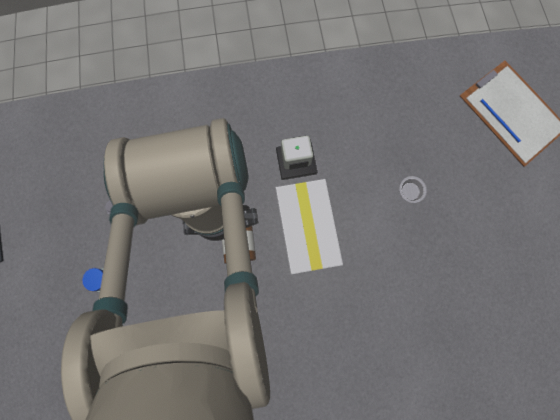

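```bash
python3 -c "
from h import *
d=get_image('wrist');print(d['tvec'],d['rvec'],ray(d,[280,200])[0])
print(plane(d,[[261,265],[296,265],[261,310],[296,310]],.1025))
print('bluesides',plane(d,[[245,262],[344,262],[246,205],[348,205],[257,150]],.032))
print('blue',plane(d,[[296,245],[297,275]],.064))
print('stripe',plane(d,[[531,65],[486,322]],0))
"
```

```text
[0.08865686 0.46431899 0.41908617] [-2.04264115  2.04447632  0.33916001] [0.57482745 0.08811031 0.24676984]
[[0.49938612 0.09521971 0.1025    ]
 [0.49937264 0.07990132 0.1025    ]
 [0.47637904 0.09556905 0.1025    ]
 [0.47636496 0.07953498 0.1025    ]]
bluesides [[0.46470167 0.10905618 0.032     ]
 [0.46463579 0.04472913 0.032     ]
 [0.5037072  0.10730289 0.032     ]
 [0.5036524  0.04453308 0.032     ]
 [0.537629   0.09990897 0.032     ]]
blue [[0.49137003 0.07790285 0.064     ]
 [0.47298708 0.07705141 0.064     ]]
stripe [[ 0.58578673 -0.07171434  0.        ]
 [ 0.39480077 -0.07810831  0.        ]]
```

```bash
python3 -m jog '[0,6,20,0,0,0,0,6,33,0,0,0,0,6,35,0,0,0,0,6,36,0,0,0,0,6,36,0,0,0]';python3 -m jog '[0,0,1,0,0,0,0,0,1,0,0,0]';python3 -m jog '[0,0,1,0,0,0,0,0,1,0,0,0]'
```

```text
clock: 3.5
position: [0.491, 0.0825, 0.0847]
ee_rot: [0.0, 1.0, 0.0, 0.0]
contact_force: [1.1, -0.3, -0.3]
width: -0.0002
clock: 3.75
position: [0.4907, 0.0824, 0.0834]
ee_rot: [0.0, 1.0, 0.0, 0.0]
contact_force: [-0.1, 0.1, -0.3]
width: 0.0002
clock: 4.0
position: [0.4908, 0.0824, 0.0829]
ee_rot: [0.0, 1.0, 0.0, 0.0]
contact_force: [-0.8, 0.1, 5.7]
width: 0.0002
```

```bash
python3 -m jog '[0,1,0,0,0,0,0,3,0,0,0,0,0,6,0,0,0,0,0,9,0,0,0,0,0,12,0,0,0,0,0,15,0,0,0,0,0,18,0,0,0,0,0,20,0,0,0,0,0,20,0,0,0,0]';python3 -m jog '[0,0,-5,0,0,0,0,0,-10,0,0,0,0,-20,-20,0,0,0,0,-20,-20,0,0,0]'; python3 -c "
from h import *
d=get_image('wrist');cv2.imwrite('pics/w2.png',d['frame'][:,:,::-1]);print(get_state()['position'])"
```

```text
clock: 5.12
position: [0.4903, 0.0622, 0.0829]
ee_rot: [0.0, 1.0, -0.0, -0.0]
contact_force: [-2.2, 0.2, 6.2]
width: -0.0001
clock: 5.62
position: [0.4913, 0.083, 0.103]
ee_rot: [-0.0, 1.0, 0.001, 0.001]
contact_force: [0.1, -0.2, -0.3]
width: -0.0004
[0.49087316 0.08248548 0.10252398]
```

View pics/w2.png

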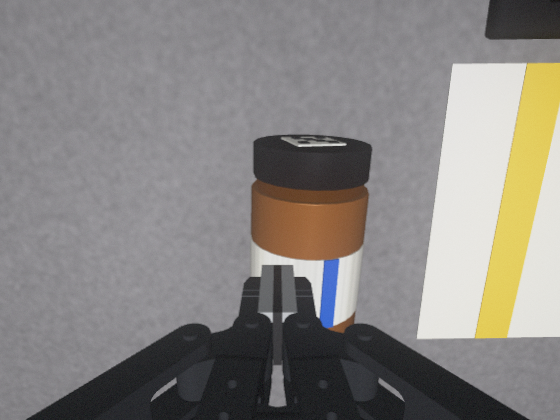

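The jar rolled: its blue line has turned to column 330, and the jar now spans columns 251–365 at row 220. I'll measure it.

```bash
cat >> h.py <<'E'
def jarw(tag,rows=None):
    """jar centre y and axis slope from brown glass band in wrist view; side edges cast onto z=.032"""
    d=get_image('wrist'); f=d["frame"]; cv2.imwrite(f'pics/{tag}.png',f[:,:,::-1])
    h=cv2.cvtColor(f,cv2.COLOR_RGB2HSV)
    m=((h[...,0]<16)&(h[...,1]>120)&(h[...,2]>35)); m[340:]=0
    n,l,st,_=cv2.connectedComponentsWithStats(m.astype(np.uint8)); k=1+st[1:,4].argmax(); x,y,w,hh,_=st[k]
    out=[]
    for r in range(y+hh//3,y+hh*2//3):
        c=np.where(l[r]==k)[0]; P=plane(d,[[c[0]-.5,r],[c[-1]+.5,r]],.032); out.append([P[0,0],P[0,1],P[1,1]])
    o=np.array(out); mid=(o[:,1]+o[:,2])/2; p=np.polyfit(o[:,0],mid,1)
    print("jar x,y mid",o[:,0].mean().round(4),mid.mean().round(4),"width",(o[:,1]-o[:,2]).mean().round(4),"bbox",x,y,w,hh)
    ym=(h[...,0]>20)&(h[...,0]<32)&(h[...,1]>170)&(h[...,2]>150)
    if ym.sum()>500: print("stripe",rect(plane(d,big(ym)[:,0],0)))
    bk=(f.max(2)<60); bk[:y-90]=0; bk[y+8:]=0; bk[:,:x-6]=0; bk[:,x+w+8:]=0
    if bk.sum()>500:
        rr,cc=np.where(bk); c=[]
        for r in range(y-30,y-12):
            q=cc[rr==r]
            if len(q)>20: P=plane(d,[[q.min()-.5,r],[q.max()+.5,r]],.032);c.append([P[0,0],P[:,1].mean(),P[0,1]-P[1,1]])
        c=np.array(c).mean(0); print("lid x,y,w",c.round(4),"axis angle",np.round((c[1]-mid.mean())/(c[0]-o[:,0].mean()),3))
    print(get_state()["position"].round(4))
E
python3 -c "
from h import *
jarw('w3')"
```

```text
jar x,y mid 0.5013 0.0657 width 0.0626 bbox 252 180 115 79
lid x,y,w [0.5357 0.0651 0.0626] axis angle -0.017
[0.4906 0.0822 0.1022]
```

```bash
python3 -m jog '[0,-8,8,0,0,0,0,-8,14,0,0,0,0,-8,16.8,0,0,0,0,-8,16.8,0,0,0,0,-6,16.8,0,0,0,0,-5,16.8,0,0,0,0,-5,16.8,0,0,0]'; python3 -m jog '[0,3.5,0.8,0,0,0,0,7.5,1.5,0,0,0,0,11.5,2.1,0,0,0,0,15.5,2.6,0,0,0,0,19.5,2.9,0,0,0,0,23.5,3.1,0,0,0,0,28,3.2,0,0,0,0,32,3.2,0,0,0]'; python3 -m jog '[0,4,0,0,0,0,0,8,0,0,0,0,0,12,0,0,0,0,0,16,0,0,0,0,0,19,0,0,0,0,0,20,0,0,0,0,0,20,0,0,0,0]'
```

```text
clock: 6.6
position: [0.4907, 0.0872, 0.0857]
ee_rot: [0.0, 1.0, -0.0, 0.0]
contact_force: [-0.6, 0.3, -0.9]
width: -0.0001
clock: 7.6
position: [0.4903, 0.0551, 0.0829]
ee_rot: [0.0, 1.0, 0.0, -0.0]
contact_force: [-3.6, 0.1, 7.2]
width: -0.0001
clock: 8.48
position: [0.49, 0.0352, 0.0823]
ee_rot: [0.0, 1.0, 0.0, -0.001]
contact_force: [-3.0, -1.4, 5.5]
width: 0.0001
```

```bash
python3 -m jog '[0,0,-10,0,0,0,0,-10,-20,0,0,0,0,-20,-20,0,0,0,0,-20,-20,0,0,0]'; python3 -c "
from h import *
jarw('w4')"
```

```text
clock: 8.98
position: [0.4906, 0.0564, 0.1024]
ee_rot: [-0.0, 1.0, 0.001, 0.0]
contact_force: [-0.2, -0.9, -0.1]
width: -0.0003
jar x,y mid 0.5004 0.0477 width 0.062 bbox 238 181 114 79
lid x,y,w [0.5349 0.0464 0.0619] axis angle -0.038
[0.4905 0.056  0.1022]
```

View pics/w4.png

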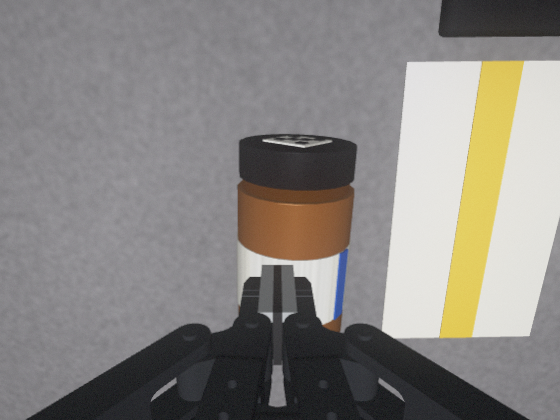

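```bash
python3 -m jog '[-4,-17,8,0,0,0,-4,-17,18,0,0,0,-4,-17,22.5,0,0,0,-4,-17,22.5,0,0,0,-4,-15,23,0,0,0,-4,-13.3,23.2,0,0,0,-4,-13.3,23.2,0,0,0]'; python3 -m jog '[0,3.8,-0.8,0,0,0,0,7.7,-1.5,0,0,0,0,11.6,-2.1,0,0,0,0,15.5,-2.6,0,0,0,0,19.5,-2.9,0,0,0,0,23.5,-3.1,0,0,0,0,28.3,-3.2,0,0,0]'; python3 -m jog '[0,4,0,0,0,0,0,8,0,0,0,0,0,12,0,0,0,0,0,16,0,0,0,0,0,20,0,0,0,0,0,23,0,0,0,0,0,24,0,0,0,0,0,24,0,0,0,0]'
```

```text
clock: 9.9
position: [0.4868, 0.0684, 0.0793]
ee_rot: [0.0, 1.0, -0.0, 0.0]
contact_force: [-0.3, -0.2, 0.8]
width: -0.0005
clock: 10.78
position: [0.4863, 0.0401, 0.0828]
ee_rot: [0.0, 1.0, 0.0, -0.0]
contact_force: [-2.7, 1.4, 7.5]
width: -0.0001
clock: 11.78
position: [0.4857, 0.016, 0.0829]
ee_rot: [0.0, 1.0, 0.0, -0.001]
contact_force: [-4.7, 0.3, 9.0]
width: -0.0004
```

```bash
python3 -m jog '[0,0,-10,0,0,0,0,-5,-20,0,0,0,0,-8,-20,0,0,0,0,-8,-20,0,0,0]'; python3 -c "
from h import *
jarw('w5')"
```

```text
clock: 12.28
position: [0.4865, 0.0247, 0.1022]
ee_rot: [0.0, 1.0, 0.0, 0.0]
contact_force: [-0.8, -0.1, 0.5]
width: 0.0002
jar x,y mid 0.4994 0.0228 width 0.0576 bbox 229 176 108 78
lid x,y,w [0.5335 0.0222 0.0575] axis angle -0.02
[0.4864 0.0246 0.1021]
```

```bash
python3 -m jog '[0,-23,8,0,0,0,0,-23,18,0,0,0,0,-23,22.5,0,0,0,0,-23,22.5,0,0,0,0,-21,23,0,0,0,0,-19.6,23.2,0,0,0,0,-19.6,23.2,0,0,0]'; python3 -m jog '[0,3.8,-0.8,0,0,0,0,7.7,-1.5,0,0,0,0,11.6,-2.1,0,0,0,0,15.5,-2.6,0,0,0,0,19.5,-2.9,0,0,0,0,23.5,-3.1,0,0,0,0,28.3,-3.2,0,0,0]'; python3 -m jog '[0,4,0,0,0,0,0,8,0,0,0,0,0,12,0,0,0,0,0,16,0,0,0,0,0,20,0,0,0,0,0,23,0,0,0,0,0,24,0,0,0,0,0,24,0,0,0,0]'; python3 -m jog '[0,0,-10,0,0,0,0,-5,-20,0,0,0,0,-8,-20,0,0,0,0,-8,-20,0,0,0]'; python3 -c "
from h import *
jarw('w6')"
```

```text
clock: 13.2
position: [0.4867, 0.0437, 0.0793]
ee_rot: [0.0, 1.0, -0.0, 0.0]
contact_force: [-0.7, 0.4, -0.0]
width: -0.0004
clock: 14.08
position: [0.4862, 0.0155, 0.0827]
ee_rot: [0.0, 1.0, 0.0, -0.0]
contact_force: [-3.0, 0.7, 8.3]
width: -0.0002
clock: 15.08
position: [0.4856, -0.0087, 0.0829]
ee_rot: [0.0, 1.0, 0.0, -0.001]
contact_force: [-4.1, -0.0, 9.5]
width: -0.0
clock: 15.58
position: [0.4866, 0.0, 0.1023]
ee_rot: [0.0, 1.0, 0.0, 0.0]
contact_force: [0.6, 0.4, -0.5]
width: -0.0002
jar x,y mid 0.4995 -0.0031 width 0.0595 bbox 230 176 111 79
lid x,y,w [5.336e-01 4.000e-04 5.060e-02] axis angle 0.1
[ 4.865e-01 -1.000e-04  1.021e-01]
```

View pics/w6.png

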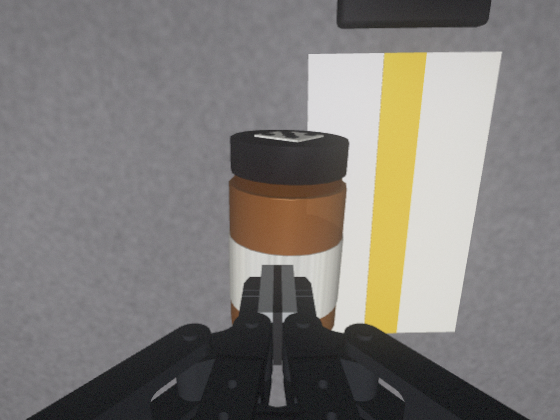

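```bash
python3 -m jog '[0,-22,8,0,0,0,0,-22,18,0,0,0,0,-22,22.5,0,0,0,0,-22,22.5,0,0,0,0,-20,23,0,0,0,0,-18.6,23.2,0,0,0,0,-18.6,23.2,0,0,0]'; python3 -m jog '[0,3.8,-0.8,0,0,0,0,7.7,-1.5,0,0,0,0,11.6,-2.1,0,0,0,0,15.5,-2.6,0,0,0,0,19.5,-2.9,0,0,0,0,23.5,-3.1,0,0,0,0,28.3,-3.2,0,0,0]'; python3 -m jog '[0,4,0,0,0,0,0,8,0,0,0,0,0,12,0,0,0,0,0,16,0,0,0,0,0,20,0,0,0,0,0,23,0,0,0,0,0,24,0,0,0,0,0,24,0,0,0,0]'; python3 -m jog '[0,0,-10,0,0,0,0,-5,-20,0,0,0,0,-8,-20,0,0,0,0,-8,-20,0,0,0]'; python3 -c "
from h import *
jarw('w7')"
```

```text
clock: 16.5
position: [0.4868, 0.018, 0.0793]
ee_rot: [0.0, 1.0, -0.0, 0.0]
contact_force: [-0.0, 0.7, 0.2]
width: -0.0001
clock: 17.38
position: [0.4861, -0.0102, 0.0827]
ee_rot: [0.0, 1.0, 0.0, -0.0]
contact_force: [-2.1, 1.0, 8.3]
width: -0.0002
clock: 18.38
position: [0.4856, -0.0343, 0.0829]
ee_rot: [0.0, 1.0, 0.0, -0.001]
contact_force: [-4.3, 0.1, 9.2]
width: -0.0
clock: 18.88
position: [0.4866, -0.0257, 0.1023]
ee_rot: [0.0, 1.0, 0.0, 0.0]
contact_force: [-0.7, 0.4, -0.2]
width: -0.0
jar x,y mid 0.4983 -0.03 width 0.0621 bbox 229 178 117 78
lid x,y,w [ 0.5325 -0.0226  0.0453] axis angle 0.217
[ 0.4865 -0.0258  0.1021]
```

View pics/w7.png

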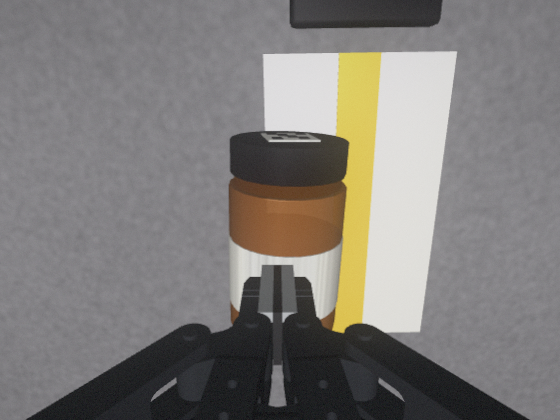

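```bash
python3 -m jog '[0,-22,8,0,0,0,0,-22,18,0,0,0,0,-22,22.5,0,0,0,0,-22,22.5,0,0,0,0,-20,23,0,0,0,0,-18.6,23.2,0,0,0,0,-18.6,23.2,0,0,0]'; python3 -m jog '[0,3.8,-0.8,0,0,0,0,7.7,-1.5,0,0,0,0,11.6,-2.1,0,0,0,0,15.5,-2.6,0,0,0,0,19.5,-2.9,0,0,0,0,23.5,-3.1,0,0,0,0,28.3,-3.2,0,0,0]'; python3 -m jog '[0,4,0,0,0,0,0,8,0,0,0,0,0,12,0,0,0,0,0,16,0,0,0,0,0,20,0,0,0,0,0,23,0,0,0,0,0,24,0,0,0,0,0,24,0,0,0,0]'; python3 -m jog '[0,0,-10,0,0,0,0,-5,-20,0,0,0,0,-8,-20,0,0,0,0,-8,-20,0,0,0]'; python3 -c "
from h import *
jarw('w8')"
```

```text
clock: 19.8
position: [0.4868, -0.0077, 0.0793]
ee_rot: [0.0, 1.0, -0.0, 0.0]
contact_force: [0.9, 0.5, 0.3]
width: 0.0003
clock: 20.68
position: [0.4861, -0.036, 0.0828]
ee_rot: [0.0, 1.0, 0.0, -0.0]
contact_force: [-3.2, 0.5, 8.0]
width: 0.0001
clock: 21.68
position: [0.4857, -0.0601, 0.0829]
ee_rot: [0.0, 1.0, 0.0, -0.001]
contact_force: [-5.2, 0.5, 9.0]
width: 0.0002
clock: 22.18
position: [0.4866, -0.0514, 0.1023]
ee_rot: [0.0, 1.0, 0.0, 0.0]
contact_force: [-0.8, 1.2, 0.4]
width: 0.0002
jar x,y mid 0.4971 -0.0533 width 0.0573 bbox 230 181 106 77
lid x,y,w [ 0.5285 -0.0474  0.0437] axis angle 0.19
[ 0.4865 -0.0515  0.1021]
```

View pics/w8.png

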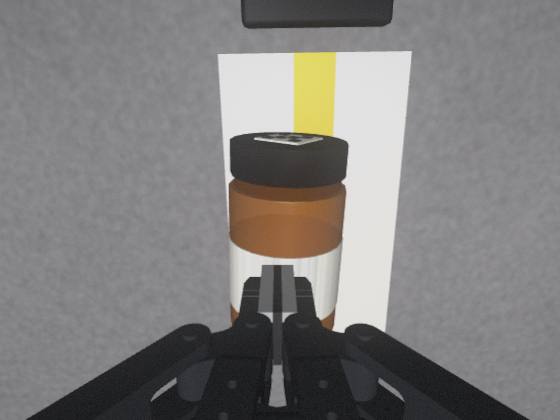

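Jar's sides are at columns 229–345 (row 215), its lid at 231–348 (row 160), and the stripe at 295–335 above it. Casting those to metres.

```bash
python3 -c "
from h import *
d=get_image('wrist')
print('brown',plane(d,[[229,215],[345.5,215]],.032).mean(0),'lid',plane(d,[[230,165],[348.5,165]],.032).mean(0),'label',plane(d,[[230,270],[342,270]],.032).mean(0))
print('stripe',plane(d,[[294.5,54],[335,54]],0).mean(0),plane(d,[[293.5,125],[333.5,125]],0).mean(0))
print('field',plane(d,[[219,55],[410,52]],0).mean(0),plane(d,[[225.5,160],[401,160]],0).mean(0))
"
```

```text
brown [ 0.49915894 -0.05649203  0.032     ] lid [ 0.52783984 -0.05728482  0.032     ] label [ 0.46430816 -0.05609706  0.032     ]
stripe [ 0.58535056 -0.0721779   0.        ] [ 0.54550959 -0.07276238  0.        ]
field [ 0.58566832 -0.07199531  0.        ] [ 0.52406481 -0.07334521  0.        ]
```

```bash
python3 -m jog '[0,-15,8,0,0,0,0,-15,17,0,0,0,0,-15,20.8,0,0,0,0,-15,20.8,0,0,0,0,-12.5,21,0,0,0,0,-10.7,21,0,0,0,0,-10.7,21,0,0,0]'; python3 -m jog '[0,4,-0.4,0,0,0,0,8,-0.7,0,0,0,0,12,-0.9,0,0,0,0,16,-1,0,0,0,0,20,-1,0,0,0,0,24,-1,0,0,0,0,28,-1,0,0,0,0,31,-1,0,0,0,0,33,-1,0,0,0,0,34.5,-1,0,0,0]'; python3 -m jog '[0,0.4,0,0,0,0,0,0.4,0,0,0,0,0,0.4,0,0,0,0]'; python3 -m jog '[0,0,-4,0,0,0,0,0,-12,0,0,0,0,0,-20,0,0,0,0,0,-20,0,0,0,0,0,-20,0,0,0]'; python3 -c "
from h import *
jarw('w9')"
```

```text
clock: 23.15
position: [0.4867, -0.0413, 0.0816]
ee_rot: [0.0, 1.0, -0.0, 0.0]
contact_force: [-0.6, -0.7, 1.9]
width: -0.0001
clock: 24.4
position: [0.486, -0.0759, 0.0829]
ee_rot: [0.0, 1.0, 0.0, -0.0]
contact_force: [-2.5, 0.5, 8.4]
width: 0.0001
clock: 24.78
position: [0.486, -0.0763, 0.0829]
ee_rot: [0.0, 1.0, 0.0, -0.0]
contact_force: [-3.8, 0.3, 7.7]
width: 0.0
clock: 25.4
position: [0.4866, -0.0759, 0.1023]
ee_rot: [0.0, 1.0, 0.0, 0.0]
contact_force: [-0.3, -0.2, 0.5]
width: 0.0
jar x,y mid 0.4946 -0.0749 width 0.0526 bbox 229 187 98 72
lid x,y,w [ 0.5229 -0.0781  0.0348] axis angle -0.114
[ 0.4864 -0.0758  0.1021]
```

View pics/w9.png

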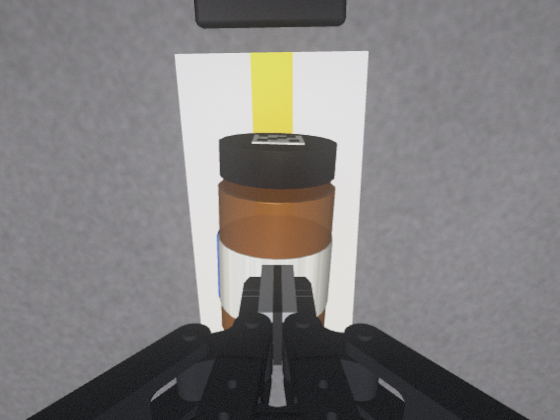

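Jar sits within the field (brown at columns 219–334, stripe at 251–293). I'll raise the hand well clear, then check from both outer cameras.

```bash
python3 -c "
from h import *
d=get_image('wrist')
print('brown',plane(d,[[218.5,215],[334.5,215]],.032).mean(0),'lid',plane(d,[[219,165],[336.5,165]],.032).mean(0))
print('stripe',plane(d,[[251,54],[292.5,54]],0).mean(0),plane(d,[[252,130],[292.5,130]],0).mean(0))
"
python3 -m jog '[0,0,-40,0,0,0,0,0,-90,0,0,0,0,0,-130,0,0,0,0,60,-150,0,0,0,0,120,-150,0,0,0,0,180,-150,0,0,0,0,230,-150,0,0,0,0,260,-150,0,0,0,0,260,-150,0,0,0]'
python3 - <<'E'
from h import *
for n in("scene","top"):
    d=get_image(n); cv2.imwrite(f"pics/{n}9.png",d["frame"][:,:,::-1])
print(get_state()["clock"])
E
```

```text
brown [ 0.49909849 -0.07480659  0.032     ] lid [ 0.52778493 -0.07548122  0.032     ]
stripe [ 0.58528128 -0.07204101  0.        ] [ 0.54244876 -0.07216812  0.        ]
clock: 26.62
position: [0.4863, -0.3381, 0.2513]
ee_rot: [-0.0, 1.0, -0.001, -0.0]
contact_force: [-1.0, 1.0, -0.4]
width: 0.0002
26.725
```

View pics/top9.png

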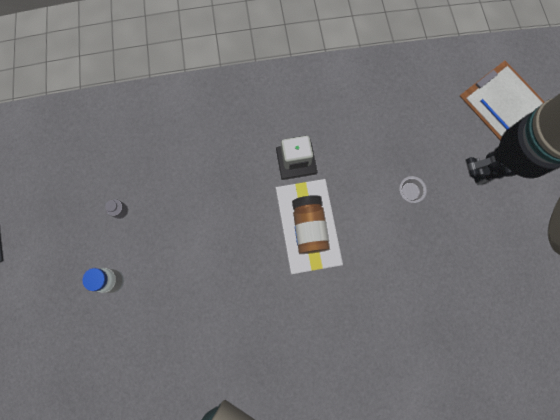

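View pics/scene9.png

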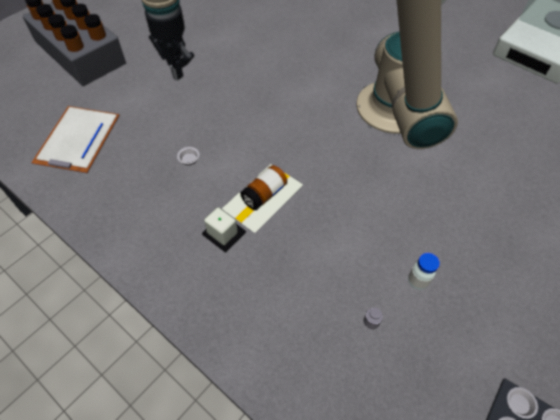

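Run:
```python
from h import *
d=get_image("top"); f=d["frame"]
h=cv2.cvtColor(f,cv2.COLOR_RGB2HSV)
m=((h[...,0]<16)&(h[...,1]>60))|(f.max(2)<75); m[:190]=0;m[260:]=0;m[:,:285]=0;m[:,:][:,340:]=0
m=cv2.morphologyEx(m.astype(np.uint8),cv2.MORPH_CLOSE,np.ones((25,5)))
ct=big(m>0); print(rect(plane(d,ct[:,0],.032)),cv2.boundingRect(ct)); 
g=f.copy();cv2.drawContours(g,[ct],-1,(0,255,0),1)
cv2.imwrite("pics/c9.png",cv2.resize(g[175:280,265:355],None,fx=5,fy=5,interpolation=0)[:,:,::-1])
```

```text
(array([489.33511353, -73.29206085]), (60.528785705566406, 115.0084457397461), array([ 0.99955624, -0.02978656], dtype=float32)) (293, 196, 36, 57)
```

View pics/c9.png

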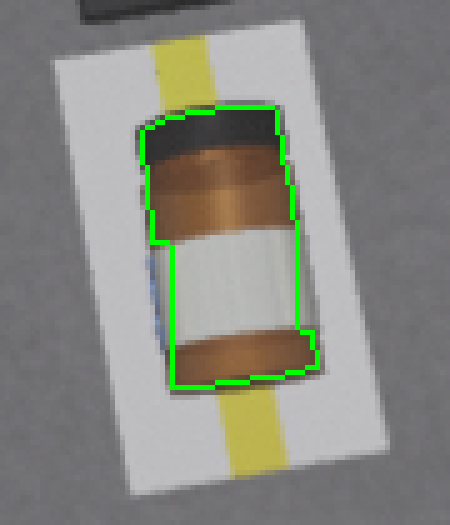

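```bash
python3 -c "
from rig import *
print(sign_off())"
```

```text
the job is handed in; nothing more can be done
None
```

I rolled the jar about 150 mm to the stripe in six light strokes and handed the job in at about 27 s. The fingers were shut and pushed only on its top, and the measured push was 5 to 10 N.

**Position:** My last checks put the jar's centre at about (0.488, -0.074) m and the stripe's centre at about (0.491, -0.074) m. That is 1–2 mm off across the stripe and about 3 mm along it, with the axis 0.04–0.05 rad off. All are well inside the limits.

**Rolling:** The jar moved about half as far as the hand wherever the fingers were in contact, and its blue label line turned with it. So it rolled rather than slid, about 4.7 rad in all.

**Rest of the scene:** The vial, weight, pan and reader appear at the same pixels as at the start. The hand was about 0.26 m to the side and raised.

**What went wrong or disagreed:**
- I typed the height profile of stroke 2 with the wrong sign. The fingers met the jar late and moved it only 18 mm instead of about 26 mm, and later strokes made up the difference.
- Once the lid lay over the white field, my automatic lid measurement gave false axis angles of 0.1 to 0.2 rad. For the last two stops I took the edges by hand from the wrist pictures instead.
- The cameras put the stripe's middle within about 3 mm of each other across it.

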